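# Open the red utility box by its paddle latch

## Robot

A 6-joint arm with a two-finger parallel gripper is mounted at the origin on a cart in front of the work surface, level with it; the furniture and walls round the work are solid. World frame = base frame: x ahead of the robot, y to its left, z up, the work surface at z = 0. Lengths are in m, angles in rad, forces in N, time in s.
With the tool pointing down it reaches from about 0.25 to 0.775 m from the base axis. Payload 4 kg.
Tool frame: the origin (TCP) lies on the centre line of the jaws, within the pads' length; the fingertips stand 25 mm ahead of it and the grasp point (between the pads) lies 6 mm ahead of it; z points along the fingers, y is the line along which they close (so a half turn about z gives the same grasp; the last joint's range is limited). The gripper opens to 94 mm and grips with 3 to 60 N. Pads are 16 mm wide; open, the fingers measure 119 mm over their backs; the gripper's body (75 mm by 177 mm) begins 78 mm behind the grasp point.
Start: joints at [-1.223, 0.087, 1.371, -0, 1.684, -0.103], TCP at [0.24, -0.495, 0.231] pointing down, gripper open.
Joint ranges: [-3.1, 3.1], [-0.76, 2.03], [0.27, 2.55], [-1.08, 4.22], [0.17, 2.65], [-2.57, 2.57]. Speed limits (rad/s): [2.79, 2.79, 3.14, 3.14, 3.14, 3.14].

## Interface

Orientations are given as [roll, pitch, yaw] about the fixed x, y, z axes, in that order (R = Rz(yaw) Ry(pitch) Rx(roll)).
In Python, from bench import robot, imaging gives the robot as it stands. The module is installed in compiled form; this text tells all that it offers.
- The arm moves only by the tool drive_tool, never from a script. Its argument "series" is a list of rows, each a list of 3 entries, a list of its own where there are three numbers: the finger opening in m, from 0 to 0.094, then the shift along the tool's x, y, z in m, then the turn, a rotation vector about the tool's x, y, z in rad. A call has 1 to 5 rows; each row is the pose to reach, as a shift and turn from the pose commanded when the call began, along the tool's axes at that moment; what a row does not reach only later rows make up. A row lasts 1/8 s, in which the tool goes at most 62.5 mm and 10.7 degrees, less where a joint would pass 70% of its speed; a pose out of reach is approached as far as the arm can. A call with a gripper value outside its range is refused whole. The fingers move at their own pace and stop on an object; the grip force is fixed at half the most. Time passes only in rows, so rows that repeat a pose let the fingers close. It gives the time, the measured TCP pose, the force, the opening and the grip force at its end, in the units of the state.
- robot.get_obs(): the state, without advancing time (a new reading comes with each control period).
- imaging.snapshot(name): name is "scene" or "side" or "wrist"; returns the picture (384x512x3 uint8, red, green, blue); there is no depth.
- imaging.get_calibration(name): a dict with "intrinsics" (3x3 intrinsics, pixels), "position" and "rotation" of the camera in the world. Camera axes: x right, y up, looking along -z (the intrinsics and any distortion apply to the point x, -y, -z); pixel columns grow to the right and rows downward; lengths in m; the calibration is good to about 2 mm. A picture is of the moment at which its call begins: read the wrist's pose just before it. get_calibration takes no time and is no camera call; for the wrist camera it gives the pose at the moment of the call.
- robot.close_job(): hands the job in; it is judged then, once.
The state is a dict: "time": time; "joint_positions": joint angles; "qvel": joint speeds; "joint_torque": joint torques, N m; "tool_pos": TCP position; "ee_rot": TCP orientation; "wrist_force": force on the tool from outside, world axes, zero at the start; "wrist_torque": the same for the moment, N m; "width": finger opening in m; "finger_force": force on a finger pad.
Only numpy, scipy, OpenCV 4.12 (cv2) and the standard library are available. Lean on these libraries where they do the work, as an engineer would, in place of code of your own. Each camera call takes 0.05 s, during which the arm holds its last target. There are 200 camera calls.

## Task

Open the red steel utility box: pull up the recessed aluminium paddle in its lid to trip the latch, keep pulling to raise the lid until it stands well open, about 45 degrees or more, then let go so that the lid stays up by itself. Leave the black parts tin where it is.

Things in the scene. Friction and masses are not known exactly. Their poses are not given: they have to be found in the camera images.
- paddle_grip (a point): Centre of the paddle's grip end, an aluminium block 36 (y) x 20 (x) x 16 mm (z), 10 mm below the lid's top, in a dark dish in the lid of the red box. 42 mm are free on either side (y) for fingers to pinch it across y, 20 mm in front; dish floor 36 mm below. With the lid shut: x level from front to rear, z up; turns with paddle and lid. Paddle's pin: 50 mm along +x, parallel to y.
- lid_hinge (a point): Middle of the lid's hinge axis on the rear rim of the red steel box, 140 mm above the bench; fixed. Box 220 x 220 mm, screwed to the bench; lid 6 mm thick, top at 146 mm. x level, from the front of the box to its rear; y is the hinge axis; z up. With lid shut and paddle down, the grip's centre is at x = -165 mm, z = -4 mm from here, and the paddle's pin at x = -115 mm, z = -4 mm.
- paddle (a joint): Paddle's angle against the lid, rad: 0 flush in its dish, 0.6 fully up (stop), the grip end about 28 mm higher. A light spring (1 to 2 N at the grip) takes it back to 0 when let go. From about 0.36 up the latch is free; below that a shut lid is locked. At the stop, pulling on raises the lid.
- lid (a joint): Lid's angle, rad: 0 shut and latched, 1.45 almost upright (stop). It swings about its rear hinge, the grip end going up and to the rear. The hinge is stiff: about 7 to 9 N of pull at the grip raises the lid, and it stays at whatever angle it is left.
- parts_tin: Bystander: low black tin with its lid closed, 118 x 170 x 53 mm, loose on the bench to the left of the red box. Origin at the centre of its underside, z up.

How it is judged:
By the outcome, as a careful person would: the job done as asked, in the order asked, and still so for the second after the job is handed in, with the robot touching nothing.
It also fails if it takes over 32 s, if anything falls off the work surface, if the arm or the gripper's body presses on something with over 40 N, if the wrist force passes 120 N, or if a joint passes its speed limit or range.

## Working session

There is one attempt and no reset: what is moved stays moved. The work goes in short steps, Python scripts to look and compute and a tool call to move; the robot and the scene stay as the last step left them, time stands still between calls to the robot, and variables do not carry over. Pictures are saved under pics/ and viewed, at most 10 in all, crops included, and the job is handed in when it is done.

Besides the shell and the picture viewer there is one more tool, called after ">>>" as name([rows], argument=value, ...), one row to a line, values as JSON. drive_tool: Moves the arm, as the interface text tells. Its arguments: {"type":"object","properties":{"series":{"type":"array"}},"required":["series"]}

```bash
mkdir -p pics
python3 - <<'E'
from bench import robot, imaging
import cv2,numpy as np
np.set_printoptions(precision=4,suppress=True)
for n in("scene","side"):
    cv2.imwrite(f"pics/{n}0.png",imaging.snapshot(n)[:,:,::-1]); c=imaging.get_calibration(n); print(c)
print(robot.get_obs())
E
```

```text
{'intrinsics': array([[489.5396,   0.    , 255.7414],
       [  0.    , 489.5396, 193.1917],
       [  0.    ,   0.    ,   1.    ]]), 'position': array([-0.0542, -0.7613,  1.0891]), 'rotation': array([ 0.6982,  0.0056, -0.8023])}
{'intrinsics': array([[470.1714,   0.    , 259.7664],
       [  0.    , 470.1714, 195.0298],
       [  0.    ,   0.    ,   1.    ]]), 'position': array([0.3715, 0.8444, 0.7982]), 'rotation': array([ 0.9872, -0.0076, -2.9747])}
{'time': 0.1, 'joint_positions': array([-1.2231,  0.0878,  1.3721, -0.    ,  1.6836, -0.1031]), 'qvel': array([ 0.0011, -0.0025, -0.0043,  0.0001, -0.0001, -0.0012]), 'joint_torque': array([  0.0018, -34.1253, -30.3302,   0.072 ,   0.0304,  -0.0001]), 'tool_pos': array([ 0.2395, -0.4946,  0.2295]), 'ee_rot': array([-3.1397, -0.0002,  0.4508]), 'wrist_force': array([-0.8908,  0.4314, -0.1439]), 'wrist_torque': array([ 0.0516,  0.0175, -0.0068]), 'finger_force': 0.0, 'width': 0.09380810997013846}
```

View pics/scene0.png

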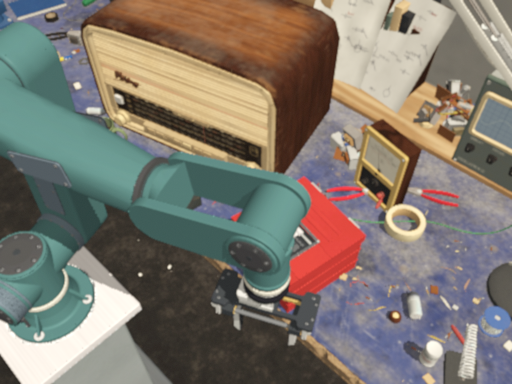

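View pics/side0.png

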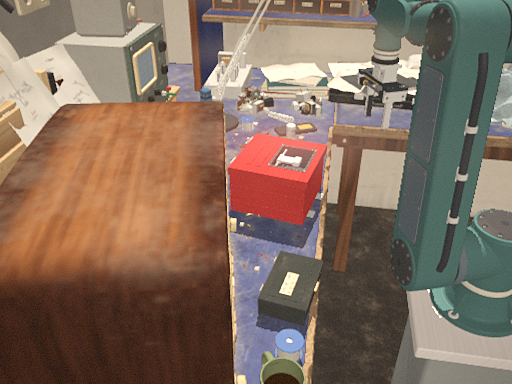

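The scene view shows the arm partly hiding the red box. The side view shows its lid around (247–327, 136–190), with the aluminium paddle near (288,160). I'll zoom in on that.

Run:
```python
import cv2
a=cv2.imread("pics/side0.png")[125:225,220:340]
cv2.imwrite("pics/side0c.png",cv2.resize(a,None,fx=6,fy=6,interpolation=cv2.INTER_CUBIC))
```

```text
(no output)
```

View pics/side0c.png

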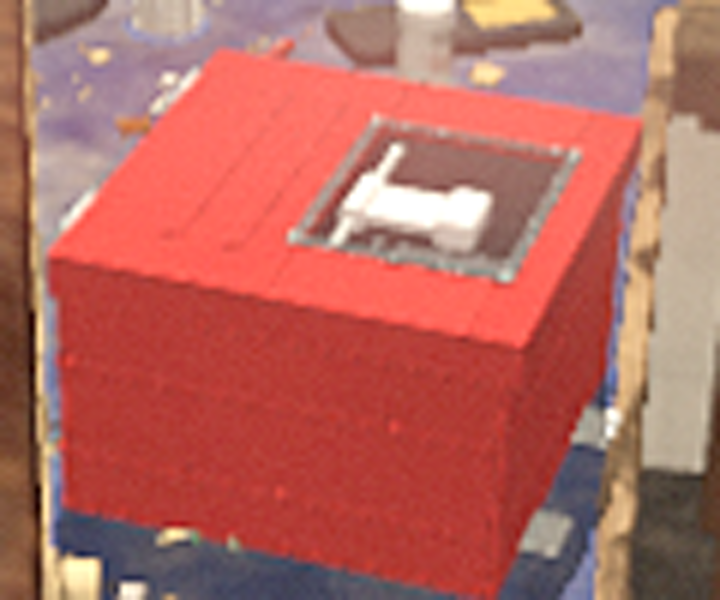

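The lid's corners in the crop are rear-right (215,50), front-right (643,122), front-left (522,350) and rear-left (50,262). The grip block is centred near (463,213).

```bash
cat > h.py <<'E'
from bench import robot, imaging
import cv2,numpy as np
from scipy.spatial.transform import Rotation as Ro
np.set_printoptions(precision=4,suppress=True)
def ray(c,uv,z):
    R=Ro.from_euler('xyz',c['rotation']).as_matrix(); K=c['intrinsics']
    d=np.linalg.inv(K)@[uv[0],uv[1],1]; d=R@[d[0],-d[1],-d[2]]
    p=np.array(c['position']); return p+d*(z-p[2])/d[2]
def proj(c,P):
    R=Ro.from_euler('xyz',c['rotation']).as_matrix()
    q=R.T@(np.array(P)-c['position']); q=c['intrinsics']@[q[0],-q[1],-q[2]]; return q[:2]/q[2]
def st():
    o=robot.get_obs(); print({k:o[k] for k in('time','tool_pos','ee_rot','wrist_force','width','finger_force','joint_positions')})
    return o
E
python3 - <<'E'
from h import *
c=imaging.get_calibration("side")
P=[ray(c,(220+u/6-.4,125+v/6-.4),.146) for u,v in((215,50),(643,122),(522,350),(50,262))]
print(np.array(P)); print([np.linalg.norm(P[i]-P[i-1]) for i in range(4)])
m=np.mean(P,0); fx=(P[0]+P[3]-P[1]-P[2])[:2]; yaw=np.arctan2(fx[1],fx[0])
e=np.array([np.cos(yaw),np.sin(yaw)]); print("centre",m,"yaw",yaw, "grip pred",m[:2]-e*.055,"hinge",m[:2]+e*.11)
print("grip seen",ray(c,(220+463/6,125+213/6),.14))
E
```

```text
[[ 0.6029 -0.4777  0.146 ]
 [ 0.3776 -0.436   0.146 ]
 [ 0.4193 -0.2091  0.146 ]
 [ 0.6391 -0.2467  0.146 ]]
[np.float64(0.23379385260949956), np.float64(0.2291226282550989), np.float64(0.23075163823102585), np.float64(0.22298899456403987)]
centre [ 0.5097 -0.3424  0.146 ] yaw -0.17646787945249978 grip pred [ 0.4556 -0.3327] hinge [ 0.618  -0.3617]
grip seen [ 0.4565 -0.3353  0.14  ]
```

>>> drive_tool([
  [0.066, [0.05, -0.01, -0.03], [0, 0, 0.12]],
  [0.066, [0.1, -0.02, -0.04], [0, 0, 0.25]],
  [0.066, [0.155, -0.03, -0.04], [0, 0, 0.38]],
  [0.066, [0.21, -0.04, -0.04], [0, 0, 0.51]],
  [0.066, [0.265, -0.051, -0.04], [0, 0, 0.627]],
])

```text
time: 0.72
tool_pos: [0.457, -0.3324, 0.2699]
ee_rot: [-3.141, 0.001, -0.18]
wrist_force: [0.3, -0.1, -0.1]
width: 0.0661
finger_force: 0.0
```

>>> drive_tool([
  [0.066, [0, 0, 0], [0, 0, 0]],
  [0.066, [0, 0, 0], [0, 0, 0]],
])

```text
time: 0.98
tool_pos: [0.4555, -0.3338, 0.27]
ee_rot: [3.141, 0.001, -0.175]
wrist_force: [0.9, 0.2, 0.6]
width: 0.066
finger_force: 0.0
```

Run:
```python
from h import *
st(); c=imaging.get_calibration("wrist"); a=imaging.snapshot("wrist")[:,:,::-1]
cv2.imwrite("pics/w1.png",cv2.resize(a,(800,600))); print(c, proj(c,[.456,-.334,.144])*800/512)
```

```text
{'time': 0.975, 'tool_pos': array([ 0.4555, -0.3338,  0.27  ]), 'ee_rot': array([ 3.1414,  0.0013, -0.1752]), 'wrist_force': array([0.8828, 0.1832, 0.5914]), 'width': 0.06600626385018578, 'finger_force': 0.0, 'joint_positions': array([-0.7323,  0.117 ,  1.2607, -0.0009,  1.7649,  1.0136])}
{'intrinsics': array([[266.6376,   0.    , 257.4878],
       [  0.    , 266.6376, 198.4324],
       [  0.    ,   0.    ,   1.    ]]), 'position': array([ 0.5255, -0.3469,  0.424 ]), 'rotation': array([-0.25  , -0.0008, -1.746 ])} [401.1381 308.8934]
```

View pics/w1.png

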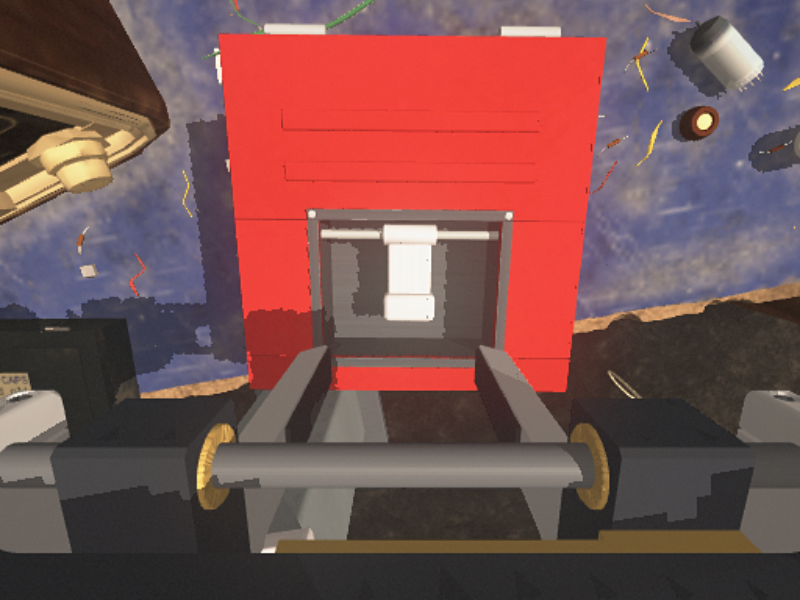

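The wrist view looks straight down on the lid. The grip block is at about (409,306), and the pin bar is at row 235 from x=321 to 497. The lid corners are (220,35), (606,38), (568,391) and (249,390).

Run:
```python
from h import *
c=imaging.get_calibration("wrist"); s=512/800
f=lambda u,v,z:ray(c,(u*s,v*s),z)
g=f(409,306,.144); P=[f(*p,.146) for p in((220,35),(606,38),(568,391),(249,390))]
print("grip",g,np.array(P)); 
pl,pr=f(321,234,.136),f(497,235,.136); d=pl-pr; print("pin mid",(pl+pr)/2,"yaw",np.arctan2(-d[0],d[1]))
d=P[0]-P[1]; print(np.arctan2(-d[0],d[1])); d=P[3]-P[2]; print(np.arctan2(-d[0],d[1]))
o=robot.get_obs(); R=Ro.from_euler('xyz',o['ee_rot']).as_matrix(); print(R.T@(np.r_[g[:2],.143]-o['tool_pos']))
```

```text
grip [ 0.4567 -0.3402  0.144 ] [[ 0.6388 -0.2589  0.146 ]
 [ 0.5973 -0.4829  0.146 ]
 [ 0.3743 -0.4429  0.146 ]
 [ 0.4159 -0.2155  0.146 ]]
pin mid [ 0.5042 -0.3487  0.136 ] yaw -0.1823377949364943
-0.1832385480175086
-0.18048920611022118
[0.0027 0.0055 0.1271]
```

>>> drive_tool([
  [0.066, [0.002, 0.005, 0.03], [0, 0, 0.006]],
  [0.066, [0.002, 0.005, 0.06], [0, 0, 0.006]],
  [0.066, [0.002, 0.005, 0.09], [0, 0, 0.006]],
  [0.066, [0.002, 0.005, 0.11], [0, 0, 0.006]],
  [0.066, [0.002, 0.005, 0.127], [0, 0, 0.006]],
])

```text
time: 1.65
tool_pos: [0.4556, -0.3401, 0.1425]
ee_rot: [3.142, 0.001, -0.185]
wrist_force: [0.5, -0.5, 0.1]
width: 0.066
finger_force: 0.0
```

>>> drive_tool([
  [0.066, [0, 0, 0], [0, 0, 0]],
  [0.02, [0, 0, 0], [0, 0, 0]],
  [0.02, [0, 0, 0], [0, 0, 0]],
  [0.02, [0, 0, 0], [0, 0, 0]],
  [0.02, [0, 0, 0], [0, 0, 0]],
])

```text
time: 2.28
tool_pos: [0.4574, -0.3386, 0.1442]
ee_rot: [-3.141, -0.001, -0.182]
wrist_force: [0.7, 1.6, 2.6]
width: 0.0356
finger_force: 30.0
```

>>> drive_tool([
  [0.02, [0.0005, 0, -0.006], [0, -0.06, 0]],
  [0.02, [0.002, 0, -0.012], [0, -0.12, 0]],
  [0.02, [0.004, 0, -0.018], [0, -0.18, 0]],
  [0.02, [0.007, 0, -0.023], [0, -0.24, 0]],
  [0.02, [0.01, 0, -0.028], [0, -0.3, 0]],
])

```text
time: 2.9
tool_pos: [0.4659, -0.34, 0.1686]
ee_rot: [-3.139, 0.307, -0.181]
wrist_force: [-0.5, -0.5, -7.7]
width: 0.0359
finger_force: 30.0
```

```bash
cat > plan.py <<'E'
# TCP pose for lid angle th (paddle at stop) and tool tilt t, as shift/turn in current tool frame
from h import *
import sys
yaw=-.182; e=np.array([np.cos(yaw),np.sin(yaw),0]); k=np.array([0,0,1.])
H=np.array([.4567,-.3395,0])+.165*e+.140*k
def pose(th,t):
    x=-.156*np.cos(th)+.024*np.sin(th); z=.156*np.sin(th)+.024*np.cos(th)
    g=H+x*e+z*k
    zt=-np.sin(t)*e-np.cos(t)*k
    R=Ro.from_euler('z',yaw)*Ro.from_euler('y',t)*Ro.from_euler('x',np.pi)
    return g-.006*zt,R
o=st(); R0=Ro.from_euler('xyz',o['ee_rot']); a=sys.argv[1:]
for th,t in zip(map(float,a[::2]),map(float,a[1::2])):
    p,R=pose(th,t); print(th,t,p,R0.inv().apply(p-o['tool_pos']),(R0.inv()*R).as_rotvec())
E
python3 plan.py 0 .3 .08 .35 .16 .4 .24 .45 .32 .5 .4 .55
```

```text
{'time': 2.9, 'tool_pos': array([ 0.4659, -0.34  ,  0.1686]), 'ee_rot': array([-3.1391,  0.3072, -0.1815]), 'wrist_force': array([-0.486 , -0.5296, -7.7248]), 'width': 0.035922274675861225, 'finger_force': 29.998676776885986, 'joint_positions': array([-0.6524,  0.3721,  1.1811, -0.1414,  1.8622,  1.0782])}
0.0 0.3 [ 0.4673 -0.3414  0.1697] [ 0.0012  0.0011 -0.0016] [-0.0023  0.0072  0.0005]
0.08 0.35 [ 0.47   -0.3419  0.182 ] [ 0.0001  0.0011 -0.0141] [-0.0023 -0.0428  0.0006]
0.16 0.4 [ 0.4736 -0.3426  0.1941] [-0.      0.0011 -0.0267] [-0.0023 -0.0928  0.0006]
0.24 0.45 [ 0.4781 -0.3434  0.2058] [ 0.0008  0.001  -0.0393] [-0.0023 -0.1428  0.0007]
0.32 0.5 [ 0.4836 -0.3444  0.2171] [ 0.0027  0.001  -0.0518] [-0.0023 -0.1928  0.0007]
0.4 0.55 [ 0.4899 -0.3456  0.228 ] [ 0.0056  0.001  -0.0641] [-0.0022 -0.2428  0.0008]
```

>>> drive_tool([
  [0.02, [0, 0, -0.014], [0, -0.05, 0]],
  [0.02, [0, 0, -0.027], [0, -0.1, 0]],
  [0.02, [0.001, 0, -0.039], [0, -0.15, 0]],
  [0.02, [0.003, 0, -0.052], [0, -0.2, 0]],
  [0.02, [0.006, 0, -0.064], [0, -0.25, 0]],
])

```text
time: 3.52
tool_pos: [0.4905, -0.3447, 0.2281]
ee_rot: [-3.138, 0.557, -0.18]
wrist_force: [-3.7, 1.5, -8.5]
width: 0.0355
finger_force: 30.0
```

```bash
python3 plan.py .4 .55 .48 .6 .56 .65 .64 .7 .72 .75 .8 .8
python3 - <<'E'
from h import *
cv2.imwrite("pics/s2.png",imaging.snapshot("side")[:,:,::-1])
E
```

```text
{'time': 3.525, 'tool_pos': array([ 0.4905, -0.3447,  0.2281]), 'ee_rot': array([-3.1382,  0.5574, -0.1804]), 'wrist_force': array([-3.7345,  1.5321, -8.5144]), 'width': 0.035512490298212164, 'finger_force': 29.998083114624023, 'joint_positions': array([-0.5933,  0.5859,  0.8298, -0.2674,  2.2283,  1.0492])}
0.4 0.55 [ 0.4899 -0.3456  0.228 ] [-0.0003  0.0011  0.0003] [-0.0026  0.0074  0.0014]
0.48 0.6 [ 0.4971 -0.3469  0.2383] [ 0.0004  0.001  -0.0123] [-0.0025 -0.0426  0.0014]
0.56 0.65 [ 0.5051 -0.3484  0.248 ] [ 0.0022  0.001  -0.0248] [-0.0025 -0.0926  0.0015]
0.64 0.7 [ 0.5138 -0.35    0.257 ] [ 0.0049  0.001  -0.0372] [-0.0025 -0.1426  0.0015]
0.72 0.75 [ 0.5232 -0.3517  0.2653] [ 0.0087  0.0009 -0.0493] [-0.0024 -0.1926  0.0016]
0.8 0.8 [ 0.5332 -0.3536  0.2728] [ 0.0134  0.0009 -0.061 ] [-0.0024 -0.2426  0.0017]
```

View pics/s2.png

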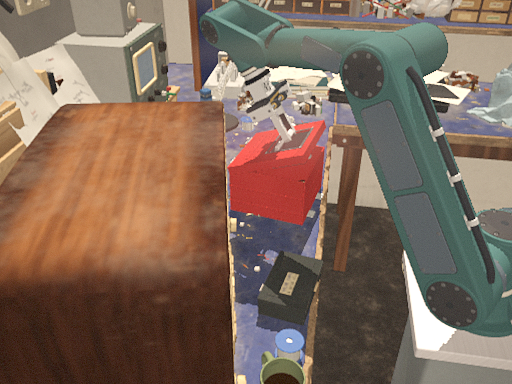

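The lid is rising with the grip held, at about 0.4 rad. The tin hasn't moved. Joint 5 is nearing its limit, so I'll add less tilt from here.

```bash
python3 plan.py .48 .56 .56 .57 .64 .58 .72 .59 .8 .6
```

```text
{'time': 3.575, 'tool_pos': array([ 0.491 , -0.3447,  0.2285]), 'ee_rot': array([-3.1391,  0.5594, -0.1809]), 'wrist_force': array([-6.3932,  2.7684, -2.8777]), 'width': 0.03542194747366768, 'finger_force': 29.999258816242218, 'joint_positions': array([-0.5925,  0.5882,  0.8261, -0.2692,  2.2312,  1.049 ])}
0.48 0.56 [ 0.4969 -0.3469  0.2384] [ 0.      0.001  -0.0117] [-0.0019 -0.0006  0.0009]
0.56 0.57 [ 0.5047 -0.3483  0.2483] [ 0.0015  0.001  -0.0242] [-0.0019 -0.0106  0.0009]
0.64 0.58 [ 0.5132 -0.3499  0.2574] [ 0.004   0.001  -0.0366] [-0.0019 -0.0206  0.0009]
0.72 0.59 [ 0.5225 -0.3516  0.2659] [ 0.0075  0.001  -0.0487] [-0.0019 -0.0306  0.0009]
0.8 0.6 [ 0.5323 -0.3534  0.2736] [ 0.0119  0.0009 -0.0606] [-0.0019 -0.0406  0.0009]
```

>>> drive_tool([
  [0.02, [0, 0.001, -0.012], [0, 0, 0]],
  [0.02, [0.0015, 0.001, -0.024], [0, -0.01, 0]],
  [0.02, [0.004, 0.001, -0.037], [0, -0.02, 0]],
  [0.02, [0.0075, 0.001, -0.049], [0, -0.03, 0]],
  [0.02, [0.012, 0.001, -0.061], [0, -0.04, 0]],
])

```text
time: 4.2
tool_pos: [0.5319, -0.3525, 0.2752]
ee_rot: [-3.137, 0.596, -0.179]
wrist_force: [-5.5, 5.2, -7.1]
width: 0.0357
finger_force: 30.0
```

```bash
python3 plan.py .88 .61 .96 .62 1.04 .63 1.1 .63
```

```text
{'time': 4.2, 'tool_pos': array([ 0.5319, -0.3525,  0.2752]), 'ee_rot': array([-3.1366,  0.5961, -0.1792]), 'wrist_force': array([-5.5269,  5.1505, -7.1323]), 'width': 0.03572948454803293, 'finger_force': 29.99893605709076, 'joint_positions': array([-0.5678,  0.7359,  0.5196, -0.3213,  2.4225,  0.9991])}
0.88 0.61 [ 0.5428 -0.3553  0.2804] [ 0.0064  0.0008 -0.0107] [-0.0035 -0.0139  0.0023]
0.96 0.62 [ 0.5537 -0.3574  0.2864] [ 0.0122  0.0008 -0.0219] [-0.0034 -0.0239  0.0023]
1.04 0.63 [ 0.5651 -0.3595  0.2915] [ 0.019   0.0008 -0.0326] [-0.0034 -0.0339  0.0023]
1.1 0.63 [ 0.5739 -0.3611  0.2948] [ 0.0245  0.0008 -0.0403] [-0.0034 -0.0339  0.0023]
```

>>> drive_tool([
  [0.02, [0.006, 0.001, -0.01], [0, 0.02, 0]],
  [0.02, [0.012, 0.001, -0.021], [0, 0.04, 0]],
  [0.02, [0.016, 0.001, -0.027], [0, 0.05, 0]],
  [0.02, [0.016, 0.001, -0.027], [0, 0.05, 0]],
])

```text
time: 4.7
tool_pos: [0.5595, -0.3577, 0.2902]
ee_rot: [-3.136, 0.545, -0.179]
wrist_force: [-3.7, 7.3, -0.7]
width: 0.0357
finger_force: 30.0
```

Run:
```python
from h import *
st()
a=imaging.snapshot("side")[:,:,::-1][70:240,200:360]; b=imaging.snapshot("wrist")[:,:,::-1]
cv2.imwrite("pics/s3.png",np.hstack([cv2.resize(a,(376,400)),cv2.resize(b,(424,400))]))
```

```text
{'time': 4.7, 'tool_pos': array([ 0.5595, -0.3577,  0.2902]), 'ee_rot': array([-3.1363,  0.5452, -0.179 ]), 'wrist_force': array([-3.7475,  7.2825, -0.7302]), 'width': 0.03574415554412685, 'finger_force': 29.996764361858368, 'joint_positions': array([-0.5615,  0.7999,  0.3683, -0.3059,  2.4646,  0.9984])}
```

View pics/s3.png

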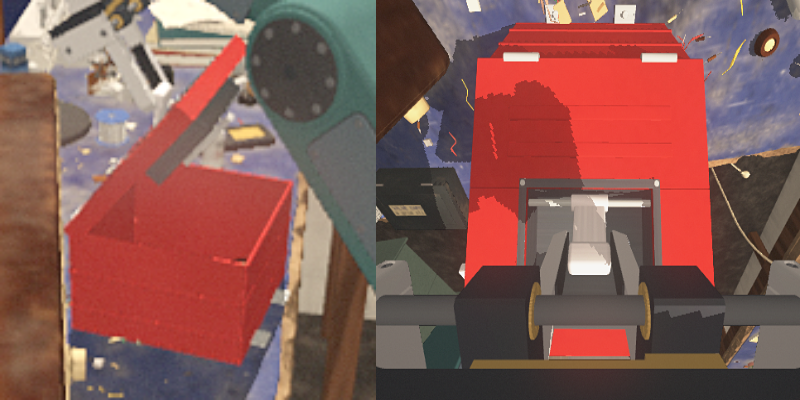

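The side crop shows the lid standing about 1 rad open. In the wrist view the fingers still hold the grip, clear of the dish walls. Next I release and retreat straight up.

>>> drive_tool([
  [0.066, [0, 0, 0], [0, 0, 0]],
  [0.066, [0, 0, 0], [0, 0, 0]],
  [0.066, [0, 0, 0], [0, 0, 0]],
  [0.066, [-0.006, 0, -0.01], [0, 0, 0]],
  [0.066, [-0.012, 0, -0.02], [0, 0, 0]],
])

```text
time: 5.42
tool_pos: [0.5599, -0.3603, 0.3138]
ee_rot: [3.141, 0.54, -0.183]
wrist_force: [0.3, 0.6, -0.3]
width: 0.0657
finger_force: 0.0
```

>>> drive_tool([
  [0.066, [-0.01, 0, -0.017], [0, 0, 0]],
  [0.066, [-0.02, 0, -0.034], [0, 0, 0]],
  [0.066, [-0.03, 0, -0.05], [0, 0, 0]],
  [0.066, [-0.04, 0, -0.068], [0, 0, 0]],
  [0.066, [-0.05, 0, -0.085], [0, 0, 0]],
])

```text
time: 6.05
tool_pos: [0.5255, -0.3411, 0.3875]
ee_rot: [3.13, 0.521, -0.182]
wrist_force: [0.4, -0.1, -0.1]
width: 0.0662
finger_force: 0.0
```

Run:
```python
from h import *
st()
a=imaging.snapshot("side")[:,:,::-1][30:240,160:360]; b=imaging.snapshot("scene")[:,:,::-1]
cv2.imwrite("pics/s4.png",np.hstack([cv2.resize(a,(381,400)),cv2.resize(b,(419,400))]))
```

```text
{'time': 6.05, 'tool_pos': array([ 0.5255, -0.3411,  0.3875]), 'ee_rot': array([ 3.1297,  0.5212, -0.1822]), 'wrist_force': array([ 0.4136, -0.0884, -0.1289]), 'width': 0.06618170735137184, 'finger_force': 0.0, 'joint_positions': array([-0.5639,  0.7303,  0.275 , -0.3836,  2.5887,  0.9042])}
```

View pics/s4.png

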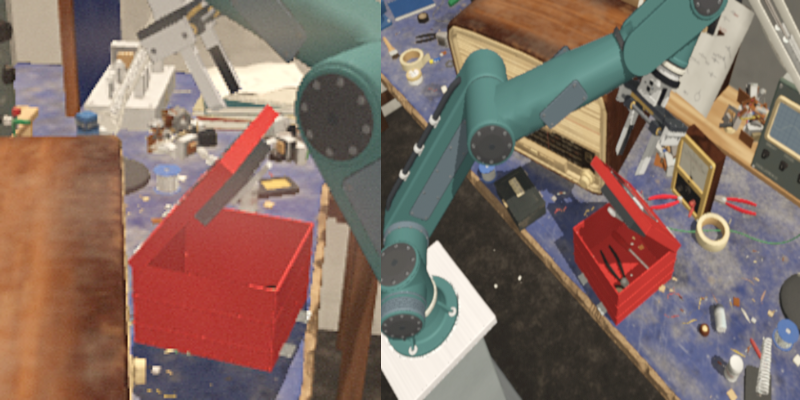

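>>> drive_tool([
  [0.066, [0, 0, 0], [0, 0, 0]],
  [0.066, [0, 0, 0], [0, 0, 0]],
  [0.066, [0, 0, 0], [0, 0, 0]],
])

```text
time: 6.52
tool_pos: [0.5263, -0.3417, 0.3852]
ee_rot: [3.131, 0.524, -0.182]
wrist_force: [1.0, -0.4, -0.5]
width: 0.0663
finger_force: 0.0
```

The lid stands at about 55° and the tin is where it was. The gripper is clear of the lid and the arm is steady, so I'm handing in.

```bash
python3 -c "
from bench import robot
print(robot.close_job())"
```

```text
the job is handed in; nothing more can be done
None
```

The red box's lid is unlatched and stands open by itself at about 55°; the gripper is clear of it, the tin was not touched, and the job was handed in at about 6.5 s.

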